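# Park the microscope objectives in order of height

## Task

Park the four microscope objectives upright on the rail, each centred on its own round seat, in order of height: the shortest on the seat next to the orange block, rising to the tallest next to the black block. Set each one down gently, do not drop them or tip any over, and leave the two bottles and the glass dish where they stand.

Things in the scene. Friction and masses are not known exactly. Their poses are not given: they have to be found in the camera images.
- obj_red: Loose microscope objective standing upright on its foot, 36 mm tall: a plain metal barrel 32 mm in diameter from the bottom up to 24 mm, its top 6 mm a red band; a red cone shoulder above it, then a dark nose 17 mm in diameter over the last 6 mm. Origin: centre of its underside, z up; its yaw means nothing. Grip it round the barrel.
- obj_yellow: Loose microscope objective standing upright on its foot, 48 mm tall: a plain metal barrel 29 mm in diameter from the bottom up to 36 mm, its top 6 mm a yellow band; a yellow cone shoulder above it, then a dark nose 17 mm in diameter over the last 6 mm. Origin: centre of its underside, z up; its yaw means nothing. Grip it round the barrel.
- obj_green: Loose microscope objective standing upright on its foot, 60 mm tall: a plain metal barrel 33 mm in diameter from the bottom up to 48 mm, its top 6 mm a green band; a green cone shoulder above it, then a dark nose 17 mm in diameter over the last 6 mm. Origin: centre of its underside, z up; its yaw means nothing. Grip it round the barrel.
- obj_blue: Loose microscope objective standing upright on its foot, 72 mm tall: a plain metal barrel 30 mm in diameter from the bottom up to 60 mm, its top 6 mm a blue band; a blue cone shoulder above it, then a dark nose 17 mm in diameter over the last 6 mm. Origin: centre of its underside, z up; its yaw means nothing. Grip it round the barrel.
- seat_a: Fixed seat: black disc 46 mm in diameter with a thin white circle, first of four in a row 70 mm apart on a flat aluminium rail (64 x 360 mm, 12 mm thick), counted from the rail's local +y end. Origin: centre of its underside, 12 mm above the bench; objectives stand on its top, 3 mm above the origin. Local y runs along the rail, x across it.
- seat_b: Fixed seat: black disc 46 mm in diameter with a thin white circle, second of four in a row 70 mm apart on a flat aluminium rail (64 x 360 mm, 12 mm thick), counted from the rail's local +y end. Origin: centre of its underside, 12 mm above the bench; objectives stand on its top, 3 mm above the origin. Local y runs along the rail, x across it.
- seat_c: Fixed seat: black disc 46 mm in diameter with a thin white circle, third of four in a row 70 mm apart on a flat aluminium rail (64 x 360 mm, 12 mm thick), counted from the rail's local +y end. Origin: centre of its underside, 12 mm above the bench; objectives stand on its top, 3 mm above the origin. Local y runs along the rail, x across it.
- seat_d: Fixed seat: black disc 46 mm in diameter with a thin white circle, last of four in a row 70 mm apart on a flat aluminium rail (64 x 360 mm, 12 mm thick), counted from the rail's local +y end. Origin: centre of its underside, 12 mm above the bench; objectives stand on its top, 3 mm above the origin. Local y runs along the rail, x across it.
- orange_block: Fixed orange block, 50 mm across the rail, 26 mm along it and 18 mm high, on one end of the rail, centre 53 mm beyond the outermost seat. Which end is orange and which black changes. Origin: centre of its underside, 12 mm above the bench.
- black_block: Fixed black block, 50 mm across the rail, 26 mm along it and 18 mm high, on one end of the rail, centre 53 mm beyond the outermost seat. Which end is orange and which black changes. Origin: centre of its underside, 12 mm above the bench.
- oil_bottle: Bystander: small loose white bottle with black cap, 26 mm in diameter, 60 mm tall, upright. Origin: centre of its underside.
- amber_bottle: Bystander: loose amber glass bottle with black cap and paper label, 40 mm in diameter, 80 mm tall, upright. Origin: centre of its underside.
- petri_dish: Bystander: loose closed glass dish with a clear lid and a paper disc on it, 58 mm in diameter, 14 mm tall. Origin: centre of its underside.
There are look-alikes about, which are no part of the job. What is shaped like the obj_yellow but purple or turquoise is not meant.

How it is judged:
By the outcome, as a careful person would: the job done as asked, in the order asked, and still so for the second after the job is handed in, with the robot touching nothing.
It also fails if it takes over 102 s, if anything falls off the work surface, if the arm or the gripper's body presses on something with over 40 N, if the wrist force passes 120 N, or if a joint passes its speed limit or range.

## Robot

A 7-joint arm with a two-finger parallel gripper is mounted at the origin on the work surface. World frame = base frame: x ahead of the robot, y to its left, z up, the work surface at z = 0. Lengths are in m, angles in rad, forces in N, time in s.
With the tool pointing down it reaches from about 0.4 to 0.85 m from the base axis. Payload 4.5 kg.
Tool frame: the origin (TCP) lies at the very end of the fingers, on their centre line; the grasp point (between the pads) lies 19 mm behind it; z points along the fingers, y is the line along which they close (so a half turn about z gives the same grasp; the last joint's range is limited). The gripper opens to 88 mm and grips with 3 to 60 N. Pads are 18 mm wide; open, the fingers measure 123 mm over their backs; the gripper's body (75 mm by 187 mm) begins 45 mm behind the grasp point.
Start: joints at [-1.24, 0.689, -0.195, 1.565, 0.157, 0.902, -0.215], TCP at [0.183, 0.598, 0.239] pointing down, gripper open.
Joint ranges: [-3.01, 3.01], [-0.46, 2.08], [-1.47, 1.51], [0.13, 2.56], [-1, 4.14], [0.04, 2.09], [-2.66, 2.66]. Speed limits (rad/s): [2.57, 2.57, 3.14, 3.14, 3.14, 3.14, 3.14].

## Interface

Orientations are given as a unit quaternion [x, y, z, w].
In Python, from plant import r, optics gives the robot as it stands.
- The arm moves only by the tool servo_tool, never from a script. Its arguments are lists of equal length, an entry for each row: "translation": the shift along the tool's x, y, z in m, a list of three; "turn": the turn, a rotation vector about the tool's x, y, z in rad, a list of three. In form: {"translation": [[dx, dy, dz], ...], "turn": [[rx, ry, rz], ...]}. A call has 1 to 10 rows; each row shifts and turns the commanded pose from where the row before left it, along the tool's axes as they then stand; what a row does not reach is not made up. A row lasts 1/8 s, in which the tool goes at most 62.5 mm and 10.7 degrees, less where a joint would pass 70% of its speed; a pose out of reach is approached as far as the arm can. A call is refused whole if a number of a shift passes 0.0625 or a number of a turn 0.188, either way. A call with a gripper value outside its range is refused whole. "grip" is the opening, from 0 (shut) to 1 (fully open), set as the call begins (left out, the last holds). The fingers move at their own pace and stop on an object; "grip_force" is the grip in N (left out, the last holds). Time passes only in rows, so rows that do not move let the fingers close. It gives the time, the measured TCP pose, the force, the opening and the grip force at its end, in the units of the state.
- r.get_state(): the state, without advancing time (a new reading comes with each control period).
- optics.snapshot(name): name is "scene" or "top"; returns a dict with "img" (400x640x3 uint8, red, green, blue), "z_map" (400x640 float32, m along the optical axis (not along the pixel's ray), 0 where there is no reading), "mtx" (3x3 intrinsics, pixels), "k1" (the pictures are not rectified: a ray, as slopes to the right and down, at radius r is drawn at 1 + k1 r^2 times it, then the intrinsics apply), "R" (3x3) and "t" (3): a world point X has camera coordinates R X + t. Camera axes: x right, y down, z forward; pixel columns grow to the right and rows downward; lengths in m; the calibration is good to about 2 mm. A picture is of the moment at which its call begins.
- r.finish_job(): hands the job in; it is judged then, once.
The state is a dict: "clock": time; "q": joint angles; "qd": joint speeds; "joint_torque": joint torques, N m; "tool_pos": TCP position; "eef_rot": TCP orientation; "contact_force": force on the tool from outside, world axes, zero at the start; "moment": the same for the moment, N m; "opening": opening from 0.0 (shut) to 1.0 (fully open); "finger_force": force on a finger pad.
Only numpy, scipy, OpenCV 4.12 (cv2) and the standard library are available. Lean on these libraries where they do the work, as an engineer would, in place of code of your own. Each camera call takes 0.05 s, during which the arm holds its last target. There are 200 camera calls.

## Working session

There is one attempt and no reset: what is moved stays moved. The work goes in short steps, Python scripts to look and compute and a tool call to move; the robot and the scene stay as the last step left them, time stands still between calls to the robot, and variables do not carry over. Pictures are saved under pics/ and viewed, at most 14 in all, crops included, and the job is handed in when it is done.

Besides the shell and the picture viewer there is one more tool, called after "Call:" as name(argument=value, ...) on one line, values as JSON. servo_tool: Moves the arm, as the interface text tells. Its arguments: {"type":"object","properties":{"translation":{"type":"array"},"turn":{"type":"array"},"grip":{"type":"number"},"grip_force":{"type":"number"}},"required":["translation","turn"]}

```bash
ls; mkdir -p pics; python3 - <<'E'
from plant import r, optics
import cv2,numpy as np
s=r.get_state(); print({k:np.round(v,4).tolist() for k,v in s.items()})
for n in("scene","top"):
    d=optics.snapshot(n); cv2.imwrite(f"pics/{n}0.png",d["img"][:,:,::-1]); np.savez(f"{n}0.npz",**d)
    print(n,d["mtx"].tolist(),d["k1"],np.round(d["R"],4).tolist(),d["t"].tolist(),"cam at",-np.array(d["R"]).T@d["t"])
E
```

```text
pics
{'clock': 0.0, 'q': [-1.2402, 0.69, -0.1945, 1.5664, 0.1573, 0.9025, -0.2151], 'qd': [0.0002, 0.0015, -0.0018, 0.0001, -0.0002, -0.0018, 0.0001], 'joint_torque': [-0.0006, -52.7569, -1.2671, -15.3428, -0.0527, 0.0066, 0.0002], 'tool_pos': [0.1826, 0.597, 0.2379], 'eef_rot': [0.1478, 0.989, -0.0009, -0.0001], 'contact_force': [0.1226, -0.5435, 0.6255], 'moment': [0.0167, 0.0545, -0.0264], 'finger_force': 0.0, 'opening': 1.0017}
scene [[405.98371788398043, 0.0, 322.9582144070311], [0.0, 405.98371788398043, 205.53187276679563], [0.0, 0.0, 1.0]] 0.031041163188081363 [[0.5222, 0.8528, 0.0082], [0.5666, -0.3397, -0.7507], [-0.6374, 0.3967, -0.6606]] [-0.24185050060985797, -0.2886709729844153, 1.3129457654745302] cam at [ 1.12674391 -0.41261309  0.65257013]
top [[428.1789965676641, 0.0, 312.07176078737024], [0.0, 428.1789965676641, 196.30891174322227], [0.0, 0.0, 1.0]] -0.04008881955411507 [[-0.0042, -0.9999, -0.0128], [-0.9977, 0.0051, -0.0683], [0.0684, 0.0125, -0.9976]] [-0.010333429384569963, 0.5584349195835892, 0.9545329800057605] cam at [ 0.49183442 -0.02506011  0.99023252]
```

View pics/scene0.png

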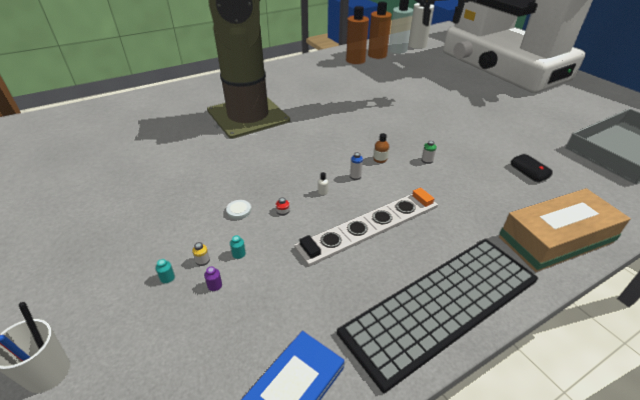

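View pics/top0.png

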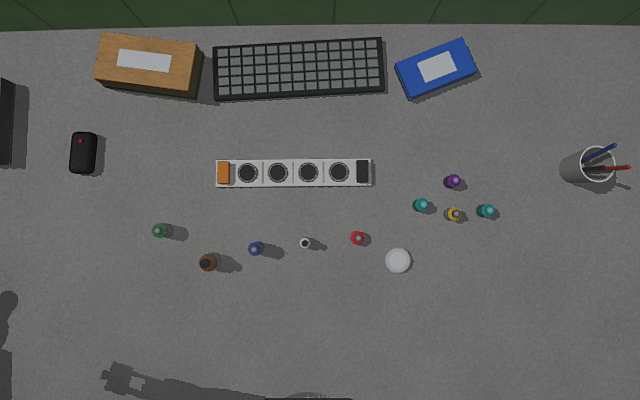

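The scene picture shows red (283,206), yellow (201,253), green (429,152), blue (357,166), the oil bottle (322,185), the amber bottle (381,150) and the dish (238,210). The rail runs from the black block (311,246) to the orange block (423,197). In the top picture the orange block is at (223,172), the seats at (247,173), (278,173), (308,172) and (339,172), and the black block at (363,172).

```bash
python3 - <<'E'
import cv2,numpy as np
t=cv2.imread("pics/top0.png"); s=cv2.imread("pics/scene0.png")
R=lambda a,k:cv2.resize(a,None,fx=k,fy=k,interpolation=cv2.INTER_CUBIC)
a=R(t[145:280,205:405],4)     # 800x540
cv2.imwrite("pics/topA.png",a)
b=np.vstack([R(t[210:250,140:280][:, :],5)[:, :700],np.zeros((10,700,3),np.uint8),R(t[165:230,405:505],5)[:, :500].copy() if 0 else cv2.copyMakeBorder(R(t[165:230,405:505],5),0,0,0,200,cv2.BORDER_CONSTANT)])
cv2.imwrite("pics/topB.png",b)
cv2.imwrite("pics/sceneA.png",R(s[130:290,190:450],3))
E
```

```text
(no output)
```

View pics/topA.png

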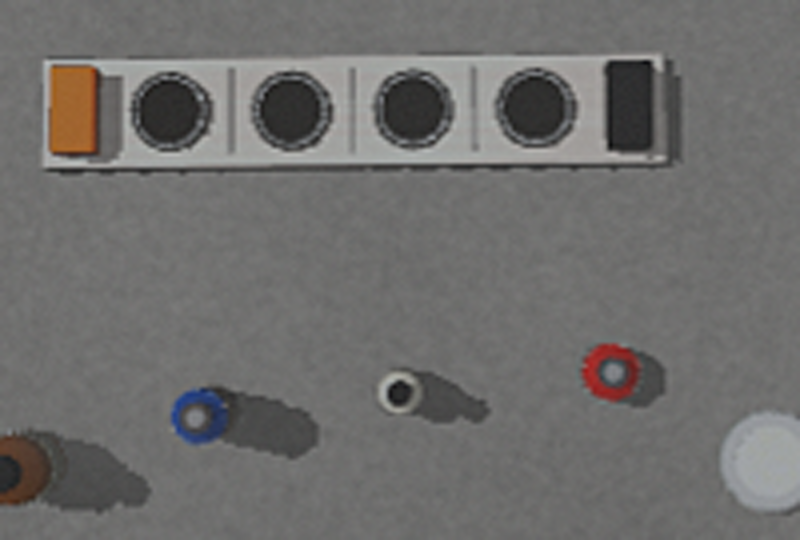

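View pics/topB.png

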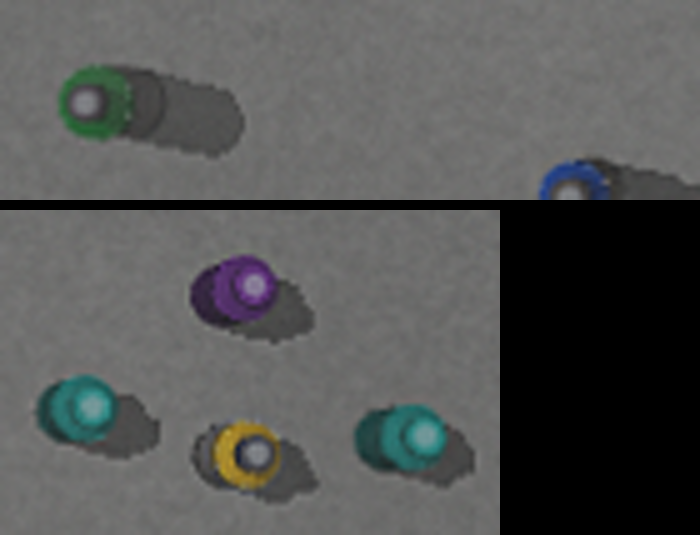

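View pics/sceneA.png

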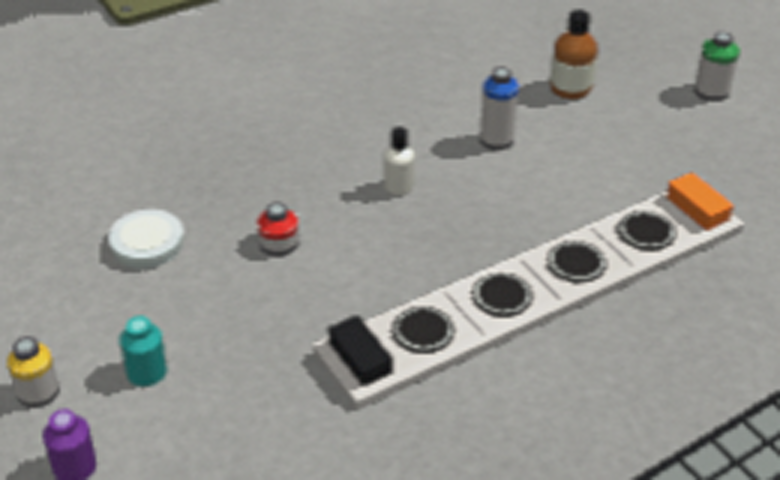

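The crops show:
- **Top crop:** seats at (172,111), (292,111), (413,111), (536,110); noses at blue (197,416) and red (613,372).
- **Second top crop:** green nose at (87,102), yellow nose at (257,453).
- **Scene crop:** seats at (647,230), (576,261), (502,294), (423,329); noses at blue (502,73), red (277,209), green (724,38), yellow (26,346).

I'll triangulate these.

```bash
cat > h.py <<'E'
import numpy as np,cv2
def ray(d,u,v):
    K=d["mtx"];k=float(d["k1"])
    p=cv2.undistortPoints(np.array([[[u,v]]],float),K,np.array([k,0,0,0,0.]))[0,0]
    return d["R"].T@np.array([p[0],p[1],1.]), -d["R"].T@d["t"]
def tri(d1,p1,d2,p2):
    a,o=ray(d1,*p1);b,q=ray(d2,*p2)
    A=np.stack([a,-b],1);s=np.linalg.lstsq(A,q-o,rcond=None)[0]
    x,y=o+s[0]*a,q+s[1]*b
    return (x+y)/2,np.linalg.norm(x-y)
def at_z(d,u,v,z):
    a,o=ray(d,u,v);return o+a*(z-o[2])/a[2]
def proj(d,X):
    c=d["R"]@X+d["t"];p=c[:2]/c[2];p=p*(1+float(d["k1"])*(p@p))
    return p*d["mtx"][0,0]+d["mtx"][:2,2]
E
python3 - <<'E'
import numpy as np
from h import *
T=dict(np.load("top0.npz"));S=dict(np.load("scene0.npz"))
f=lambda u,v,k,o:((u+.5)/k-.5+o[0],(v+.5)/k-.5+o[1])
A=lambda u,v:f(u,v,4,(205,145));B=lambda u,v:f(u,v,5,(140,210));C=lambda u,v:f(u,v-210,5,(405,165));D=lambda u,v:f(u,v,3,(190,130))
P={"s1":(A(172,111),D(647,230),.015),"s2":(A(292,111),D(576,261),.015),"s3":(A(413,111),D(502,294),.015),"s4":(A(536,110),D(423,329),.015),
"blue":(A(197,416),D(502,73),.072),"red":(A(613,372),D(277,209),.036),"green":(B(87,102),D(724,38),.06),"yellow":(C(257,453),D(26,346),.048),
"orange":(A(74,109),D(700,193),.03),"black":(A(630,105),D(360,345),.03),"oil":(A(400,391),D(399,132),.06)}
for n,(a,b,z) in P.items():
    X,g=tri(T,a,S,b); print(n,np.round(X,4),"gap",round(g,4),"top@z",np.round(at_z(T,*a,z)[:2],4),"scene@z",np.round(at_z(S,*b,z)[:2],4), "depthz",end=" ")
    for d,p in((T,a),(S,b)):
        u,v=map(round,p);zz=d["z_map"][v,u];r_,o=ray(d,*p);print(np.round(o+r_*zz,4),end=" ")
    print()
E
```

```text
s1 [0.6148 0.1354 0.0156] gap 0.0012 top@z [0.6146 0.135 ] scene@z [0.6146 0.1365] depthz [0.6143 0.1347 0.0173] [0.6136 0.1376 0.0138] 
s2 [0.6142 0.0661 0.0149] gap 0.0003 top@z [0.6141 0.066 ] scene@z [0.6144 0.0661] depthz [0.6141 0.0659 0.0155] [0.6164 0.0642 0.0175] 
s3 [ 0.614  -0.0033  0.0142] gap 0.0005 top@z [ 0.6137 -0.0035] scene@z [ 0.6148 -0.0036] depthz [ 0.6138 -0.0035  0.0145] [ 0.616  -0.0045  0.0165] 
s4 [ 0.6142 -0.0736  0.0144] gap 0.001 top@z [ 0.6139 -0.0739] scene@z [ 0.6149 -0.0734] depthz [ 0.6134 -0.0738  0.0186] [ 0.6146 -0.0732  0.0146] 
blue [0.4436 0.1116 0.0731] gap 0.0009 top@z [0.4433 0.1113] scene@z [0.4425 0.113 ] depthz [0.4434 0.1108 0.0753] [0.4409 0.1142 0.0706] 
red [ 0.4651 -0.1139  0.0373] gap 0.0007 top@z [ 0.4648 -0.1144] scene@z [ 0.4639 -0.113 ] depthz [ 0.465  -0.114   0.0402] [ 0.4654 -0.1137  0.0374] 
green [0.4837 0.3271 0.0589] gap 0.001 top@z [0.4834 0.3262] scene@z [0.4851 0.3263] depthz [0.4834 0.3257 0.0615] [0.4844 0.327  0.0594] 
yellow [ 0.5177 -0.3289  0.0493] gap 0.0013 top@z [ 0.5175 -0.3299] scene@z [ 0.5169 -0.3282] depthz [ 0.5175 -0.3292  0.0501] [ 0.5188 -0.3284  0.0499] 
orange [0.6142 0.1884 0.0306] gap 0.0004 top@z [0.6142 0.1884] scene@z [0.6138 0.1892] depthz [0.6138 0.1878 0.0326] [0.6138 0.1892 0.03  ] 
black [ 0.615  -0.1263  0.0273] gap 0.0005 top@z [ 0.6146 -0.1262] scene@z [ 0.6173 -0.1273] depthz [ 0.6142 -0.1259  0.0326] [ 0.6171 -0.1271  0.0296] 
oil [0.4558 0.0031 0.0609] gap 0.0 top@z [0.4558 0.0031] scene@z [0.4548 0.0037] depthz [0.4558 0.003  0.0619] [0.4568 0.0024 0.0618]
```

Triangulated heights agree with the text: seats at 15 mm, noses at 73, 37, 59 and 49 mm. Orange is next to s1, so red goes to s1, yellow to s2, green to s3 and blue to s4. I'll turn the tool so the fingers close along world x.

Call:
servo_tool(translation=[[0, 0, 0], [0, 0, 0], [0, 0, 0], [0, 0, 0], [0, 0, 0], [0, 0, 0], [0, 0, 0]], turn=[[0, 0, 0.182], [0, 0, 0.182], [0, 0, 0.182], [0, 0, 0.182], [0, 0, 0.182], [0, 0, 0.182], [0, 0, 0.182]], grip=0.62, grip_force=15)

```text
clock: 0.98
tool_pos: [0.1825, 0.5973, 0.2382]
eef_rot: [0.709, 0.705, -0.0, 0.0]
contact_force: [-0.1, -0.9, 0.6]
opening: 0.625
finger_force: 0.0
```

Call:
servo_tool(translation=[[-0.0338, 0.0376, 0.0125], [-0.0338, 0.0376, 0.0125], [-0.0338, 0.0376, 0.0125], [-0.0338, 0.0376, 0.0125], [-0.0338, 0.0376, 0.0125], [-0.0338, 0.0376, 0.0125], [-0.0338, 0.0376, 0.0125], [-0.0338, 0.0376, 0.0125], [0, 0, 0], [0, 0, 0]], turn=[[0, 0, 0], [0, 0, 0], [0, 0, 0], [0, 0, 0], [0, 0, 0], [0, 0, 0], [0, 0, 0], [0, 0, 0], [0, 0, 0], [0, 0, 0]])

```text
clock: 2.22
tool_pos: [0.4828, 0.3279, 0.1384]
eef_rot: [0.707, 0.707, -0.0, -0.001]
contact_force: [-0.2, -0.4, -0.9]
opening: 0.619
finger_force: 0.0
```

Call:
servo_tool(translation=[[-0.001, 0.0006, 0.025], [0, 0, 0.03], [0, 0, 0.03], [0, 0, 0.02], [0, 0, 0.012], [0, 0, 0.0064], [0, 0, 0], [0, 0, 0]], turn=[[0, 0, 0], [0, 0, 0], [0, 0, 0], [0, 0, 0], [0, 0, 0], [0, 0, 0], [0, 0, 0], [0, 0, 0]])

```text
clock: 3.22
tool_pos: [0.4847, 0.3266, 0.016]
eef_rot: [0.707, 0.707, 0.001, 0.0]
contact_force: [-0.1, 0.4, -0.3]
opening: 0.623
finger_force: 0.0
```

Call:
servo_tool(translation=[[0, 0, 0], [0, 0, 0], [0, 0, 0], [0, 0, 0], [0, 0, 0], [0, 0, 0]], turn=[[0, 0, 0], [0, 0, 0], [0, 0, 0], [0, 0, 0], [0, 0, 0], [0, 0, 0]], grip=0.25, grip_force=15)

```text
clock: 3.98
tool_pos: [0.4841, 0.3264, 0.0156]
eef_rot: [0.707, 0.707, 0.0, -0.0]
contact_force: [-1.7, -0.9, 4.7]
opening: 0.374
finger_force: 15.0
```

Call:
servo_tool(translation=[[0, 0, -0.02], [0, 0, -0.05], [-0.0472, 0.0186, -0.03], [-0.0472, 0.0186, 0], [-0.0472, 0.0186, 0], [-0.0472, 0.0186, 0], [-0.0472, 0.0186, 0], [-0.0472, 0.0186, 0], [-0.0472, 0.0186, 0], [0, 0, 0]], turn=[[0, 0, 0], [0, 0, 0], [0, 0, 0], [0, 0, 0], [0, 0, 0], [0, 0, 0], [0, 0, 0], [0, 0, 0], [0, 0, 0], [0, 0, 0]])

```text
clock: 5.22
tool_pos: [0.6157, -0.0117, 0.1161]
eef_rot: [0.71, 0.704, -0.001, 0.003]
contact_force: [-0.2, 0.6, -1.7]
opening: 0.367
finger_force: 15.0
```

Call:
servo_tool(translation=[[0, 0, 0]], turn=[[0, 0, 0]])

```text
clock: 5.35
tool_pos: [0.6141, -0.0036, 0.1157]
eef_rot: [0.707, 0.707, 0.0, -0.0]
contact_force: [-0.1, 0.4, -1.3]
opening: 0.367
finger_force: 15.0
```

Call:
servo_tool(translation=[[0, 0, 0.03], [0, 0, 0.025], [0, 0, 0.015], [0, 0, 0.008], [0, 0, 0.004], [0, 0, 0.0015], [0, 0, 0.0005], [0, 0, 0]], turn=[[0, 0, 0], [0, 0, 0], [0, 0, 0], [0, 0, 0], [0, 0, 0], [0, 0, 0], [0, 0, 0], [0, 0, 0]])

```text
clock: 6.35
tool_pos: [0.6147, -0.0041, 0.0317]
eef_rot: [0.707, 0.707, 0.0, 0.0]
contact_force: [0.3, -0.3, -1.9]
opening: 0.376
finger_force: 15.0
```

Call:
servo_tool(translation=[[0, 0, 0.0005], [0, 0, 0]], turn=[[0, 0, 0], [0, 0, 0]])

```text
clock: 6.6
tool_pos: [0.6144, -0.0041, 0.0309]
eef_rot: [0.707, 0.707, 0.0, -0.0]
contact_force: [-0.1, -0.3, -1.8]
opening: 0.371
finger_force: 15.0
```

Call:
servo_tool(translation=[[0, 0, 0.0005], [0, 0, 0]], turn=[[0, 0, 0], [0, 0, 0]])

```text
clock: 6.85
tool_pos: [0.6145, -0.0041, 0.0306]
eef_rot: [0.707, 0.707, 0.0, 0.0]
contact_force: [-0.7, 0.5, 1.9]
opening: 0.373
finger_force: 15.0
```

Call:
servo_tool(translation=[[0, 0, 0.0005], [0, 0, 0]], turn=[[0, 0, 0], [0, 0, 0]])

```text
clock: 7.1
tool_pos: [0.6145, -0.0041, 0.0306]
eef_rot: [0.707, 0.707, 0.0, 0.0]
contact_force: [-1.8, 0.2, 5.8]
opening: 0.369
finger_force: 15.0
```

Green touched down at TCP z 0.0306. Next I release, rise and move over blue.

Call:
servo_tool(translation=[[0, 0, 0], [0, 0, 0], [0, 0, 0], [0, 0, -0.02], [0, 0, -0.04], [0, 0, -0.05]], turn=[[0, 0, 0], [0, 0, 0], [0, 0, 0], [0, 0, 0], [0, 0, 0], [0, 0, 0]], grip=0.6)

```text
clock: 7.85
tool_pos: [0.614, -0.0041, 0.1415]
eef_rot: [0.707, 0.707, -0.0, -0.0]
contact_force: [0.5, 0.2, 0.1]
opening: 0.602
finger_force: 0.0
```

Call:
servo_tool(translation=[[0.0289, -0.0428, 0], [0.0289, -0.0428, 0], [0.0289, -0.0428, 0], [0.0289, -0.0428, 0], [0, 0, 0], [0, 0, 0]], turn=[[0, 0, 0], [0, 0, 0], [0, 0, 0], [0, 0, 0], [0, 0, 0], [0, 0, 0]])

```text
clock: 8.6
tool_pos: [0.4446, 0.1115, 0.1407]
eef_rot: [0.707, 0.707, 0.001, 0.001]
contact_force: [0.2, 0.0, 0.5]
opening: 0.6
finger_force: 0.0
```

```bash
python3 - <<'E'
from plant import r, optics
import cv2,numpy as np
from h import *
d=optics.snapshot("top"); np.savez("top1.npz",**d)
cv2.imwrite("pics/top1.png",cv2.resize(d["img"][145:280,205:405,::-1],None,fx=4,fy=4,interpolation=cv2.INTER_CUBIC))
p=proj(d,np.array([.6141,-.0036,.075]));print("expected nose in crop",(p-[205,145]+.5)*4-.5, r.get_state()["tool_pos"])
E
```

```text
expected nose in crop [410.69076966  96.43748283] [0.4450102  0.1110073  0.14054454]
```

View pics/top1.png

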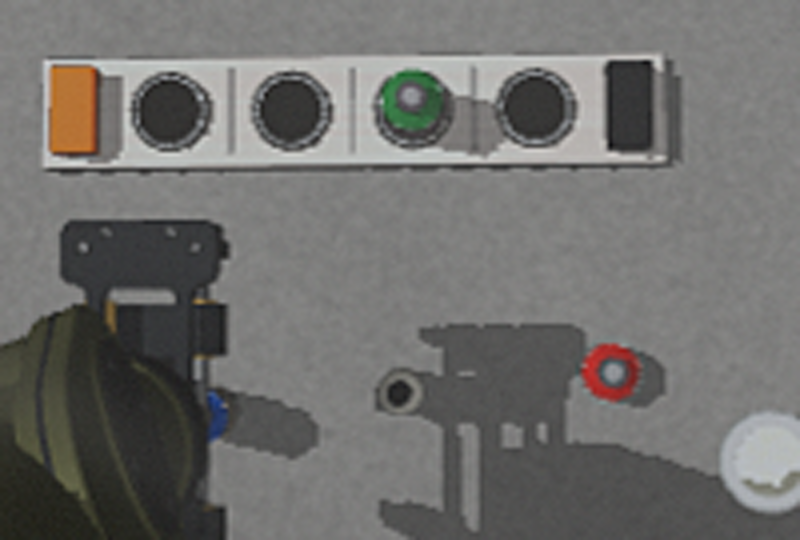

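Green stands upright on its seat, nose at (411,96), against an expected (411,96). Blue next.

Call:
servo_tool(translation=[[0, -0.0012, 0.03], [0, 0, 0.03], [0, 0, 0.03], [0, 0, 0.018], [0, 0, 0.008], [0, 0, 0.0035], [0, 0, 0], [0, 0, 0]], turn=[[0, 0, 0], [0, 0, 0], [0, 0, 0], [0, 0, 0], [0, 0, 0], [0, 0, 0], [0, 0, 0], [0, 0, 0]])

```text
clock: 9.65
tool_pos: [0.4449, 0.1122, 0.023]
eef_rot: [0.707, 0.707, -0.002, -0.001]
contact_force: [0.2, 0.3, 0.0]
opening: 0.598
finger_force: 0.0
```

Call:
servo_tool(translation=[[0, 0, 0], [0, 0, 0], [0, 0, 0], [0, 0, 0], [0, 0, 0], [0, 0, 0]], turn=[[0, 0, 0], [0, 0, 0], [0, 0, 0], [0, 0, 0], [0, 0, 0], [0, 0, 0]], grip=0.22)

```text
clock: 10.4
tool_pos: [0.4438, 0.112, 0.0225]
eef_rot: [0.707, 0.707, -0.003, -0.002]
contact_force: [-3.1, 0.2, 4.7]
opening: 0.335
finger_force: 15.0
```

Call:
servo_tool(translation=[[0, 0, -0.02], [0, 0, -0.05], [0, 0, -0.05], [-0.037, 0.0341, 0], [-0.037, 0.0341, 0], [-0.037, 0.0341, 0], [-0.037, 0.0341, 0], [-0.037, 0.0341, 0], [0, 0, 0], [0, 0, 0]], turn=[[0, 0, 0], [0, 0, 0], [0, 0, 0], [0, 0, 0], [0, 0, 0], [0, 0, 0], [0, 0, 0], [0, 0, 0], [0, 0, 0], [0, 0, 0]])

```text
clock: 11.65
tool_pos: [0.615, -0.0724, 0.141]
eef_rot: [0.707, 0.707, -0.002, -0.002]
contact_force: [-0.7, 0.8, -3.4]
opening: 0.335
finger_force: 15.0
```

Call:
servo_tool(translation=[[0, 0, 0], [0, 0, 0]], turn=[[0, 0, 0], [0, 0, 0]])

```text
clock: 11.9
tool_pos: [0.6152, -0.0715, 0.1418]
eef_rot: [0.706, 0.708, -0.002, -0.002]
contact_force: [-0.8, 0.3, -2.2]
opening: 0.331
finger_force: 15.0
```

Call:
servo_tool(translation=[[-0.0018, -0.0008, 0.03], [0, 0, 0.03], [0, 0, 0.02], [0, 0, 0.012], [0, 0, 0.006], [0, 0, 0.003], [0, 0, 0.001], [0, 0, 0]], turn=[[0, 0, 0], [0, 0, 0], [0, 0, 0], [0, 0, 0], [0, 0, 0], [0, 0, 0], [0, 0, 0], [0, 0, 0]])

```text
clock: 12.9
tool_pos: [0.6146, -0.0747, 0.0403]
eef_rot: [0.707, 0.707, -0.002, -0.001]
contact_force: [-0.4, -0.1, -2.7]
opening: 0.335
finger_force: 15.0
```

Call:
servo_tool(translation=[[0, 0, 0.0005], [0, 0, 0.0003], [0, 0, 0]], turn=[[0, 0, 0], [0, 0, 0], [0, 0, 0]])

```text
clock: 13.28
tool_pos: [0.6143, -0.0746, 0.0391]
eef_rot: [0.707, 0.707, -0.002, -0.001]
contact_force: [-0.4, 0.7, -2.5]
opening: 0.338
finger_force: 15.0
```

Shift y by +0.0007 and creep down.

Call:
servo_tool(translation=[[0.0007, 0, 0.0005], [0, 0, 0.0005], [0, 0, 0]], turn=[[0, 0, 0], [0, 0, 0], [0, 0, 0]])

```text
clock: 13.65
tool_pos: [0.6142, -0.0739, 0.0379]
eef_rot: [0.707, 0.707, -0.002, -0.001]
contact_force: [1.3, 0.9, -1.8]
opening: 0.334
finger_force: 15.0
```

Call:
servo_tool(translation=[[0, 0, 0.0005], [0, 0, 0.0003], [0, 0, 0]], turn=[[0, 0, 0], [0, 0, 0], [0, 0, 0]])

```text
clock: 14.02
tool_pos: [0.6143, -0.0739, 0.0376]
eef_rot: [0.707, 0.707, -0.002, -0.001]
contact_force: [-1.8, 0.1, 3.3]
opening: 0.334
finger_force: 15.0
```

Call:
servo_tool(translation=[[0, 0, 0], [0, 0, 0], [0, 0, 0], [0, 0, -0.02], [0, 0, -0.05], [0, 0, -0.04]], turn=[[0, 0, 0], [0, 0, 0], [0, 0, 0], [0, 0, 0], [0, 0, 0], [0, 0, 0]], grip=0.6)

```text
clock: 14.78
tool_pos: [0.6154, -0.0739, 0.1502]
eef_rot: [0.707, 0.707, -0.001, -0.0]
contact_force: [0.4, -0.4, 0.4]
opening: 0.603
finger_force: 0.0
```

Call:
servo_tool(translation=[[-0.0101, -0.0374, 0], [-0.0101, -0.0374, 0], [-0.0101, -0.0374, 0], [-0.0101, -0.0374, 0], [0, 0, 0], [0, 0, 0], [0, 0, 0]], turn=[[-0.004, 0, 0], [0, 0, 0], [0, 0, 0], [0, 0, 0], [0, 0, 0], [0, 0, 0], [0, 0, 0]])

```text
clock: 15.65
tool_pos: [0.4669, -0.1138, 0.1479]
eef_rot: [0.707, 0.707, 0.0, 0.001]
contact_force: [0.6, -0.1, 0.6]
opening: 0.597
finger_force: 0.0
```

Call:
servo_tool(translation=[[-0.0003, -0.002, 0.04], [0, 0, 0.04], [0, 0, 0.03], [0, 0, 0.02], [0, 0, 0.008], [0, 0, 0.004], [0, 0, 0], [0, 0, 0]], turn=[[0, 0, 0], [0, 0, 0], [0, 0, 0], [0, 0, 0], [0, 0, 0], [0, 0, 0], [0, 0, 0], [0, 0, 0]])

```text
clock: 16.65
tool_pos: [0.4636, -0.1148, 0.0061]
eef_rot: [0.707, 0.707, -0.0, 0.001]
contact_force: [0.9, -0.1, -0.0]
opening: 0.599
finger_force: 0.0
```

Call:
servo_tool(translation=[[0.0006, 0.0008, 0.002], [0, 0, 0.001], [0, 0, 0]], turn=[[0, 0, 0], [0, 0, 0], [0, 0, 0]])

```text
clock: 17.02
tool_pos: [0.4639, -0.1141, 0.0025]
eef_rot: [0.707, 0.707, -0.001, 0.0]
contact_force: [0.4, 1.0, -0.2]
opening: 0.602
finger_force: 0.0
```

Call:
servo_tool(translation=[[0, 0, 0], [0, 0, 0], [0, 0, 0], [0, 0, 0], [0, 0, 0], [0, 0, 0]], turn=[[0, 0, 0], [0, 0, 0], [0, 0, 0], [0, 0, 0], [0, 0, 0], [0, 0, 0]], grip=0.25)

```text
clock: 17.77
tool_pos: [0.464, -0.1141, 0.0025]
eef_rot: [0.707, 0.707, -0.001, 0.0]
contact_force: [0.2, 0.0, -0.4]
opening: 0.351
finger_force: 15.0
```

Call:
servo_tool(translation=[[0, 0, -0.015], [0, 0, -0.04], [0, 0, -0.055], [0.0416, 0.0251, 0], [0.0416, 0.0251, 0], [0.0416, 0.0251, 0], [0.0416, 0.0251, 0], [0.0416, 0.0251, 0], [0.0416, 0.0251, 0], [0, 0, 0]], turn=[[0, 0, 0], [0, 0, 0], [0, 0, 0], [0, 0, 0], [0, 0, 0], [0, 0, 0], [0, 0, 0], [0, 0, 0], [0, 0, 0], [0, 0, 0]])

```text
clock: 19.02
tool_pos: [0.6155, 0.1416, 0.113]
eef_rot: [0.705, 0.709, 0.002, -0.001]
contact_force: [-1.2, -0.8, -1.2]
opening: 0.359
finger_force: 15.0
```

Call:
servo_tool(translation=[[0, 0, 0], [0, 0, 0]], turn=[[0, 0, 0], [0, 0, 0]])

```text
clock: 19.27
tool_pos: [0.6138, 0.1334, 0.1124]
eef_rot: [0.708, 0.706, -0.002, 0.0]
contact_force: [-0.5, 0.0, -0.2]
opening: 0.356
finger_force: 15.0
```

Call:
servo_tool(translation=[[0, 0, 0.03], [0, 0, 0.03], [0, 0, 0.015], [0, 0, 0.008], [0, 0, 0.005], [0, 0, 0.002], [0, 0, 0], [0, 0, 0]], turn=[[0, 0, 0], [0, 0, 0], [0, 0, 0], [0, 0, 0], [0, 0, 0], [0, 0, 0], [0, 0, 0], [0, 0, 0]])

```text
clock: 20.27
tool_pos: [0.6148, 0.1357, 0.0226]
eef_rot: [0.707, 0.707, -0.0, 0.0]
contact_force: [0.3, 0.3, -1.2]
opening: 0.354
finger_force: 15.0
```

Call:
servo_tool(translation=[[0, -0.0004, 0.002], [0, 0, 0.0015], [0, 0, 0.0005], [0, 0, 0]], turn=[[0, 0, 0], [0, 0, 0], [0, 0, 0], [0, 0, 0]])

```text
clock: 20.78
tool_pos: [0.6141, 0.1355, 0.018]
eef_rot: [0.707, 0.707, -0.001, 0.0]
contact_force: [-0.7, -0.5, -1.1]
opening: 0.357
finger_force: 15.0
```

Call:
servo_tool(translation=[[0, 0, 0.0005], [0, 0, 0.0003], [0, 0, 0]], turn=[[0, 0, 0], [0, 0, 0], [0, 0, 0]])

```text
clock: 21.15
tool_pos: [0.6141, 0.1356, 0.0176]
eef_rot: [0.707, 0.707, -0.001, 0.0]
contact_force: [-0.5, -0.0, 2.4]
opening: 0.363
finger_force: 15.0
```

Call:
servo_tool(translation=[[0, 0, 0], [0, 0, 0], [0, 0, 0], [0, 0, -0.02], [0, 0, -0.05], [0, 0, -0.06], [0, 0, 0]], turn=[[0, 0, 0], [0, 0, 0], [0, 0, 0], [0, 0, 0], [0, 0, 0], [0, 0, 0], [0, 0, 0]], grip=0.56)

```text
clock: 22.02
tool_pos: [0.618, 0.1365, 0.1538]
eef_rot: [0.707, 0.707, 0.004, 0.003]
contact_force: [1.0, -0.2, -0.4]
opening: 0.559
finger_force: 0.0
```

Call:
servo_tool(translation=[[-0.0516, -0.0107, 0], [-0.0516, -0.0107, 0], [-0.0516, -0.0107, 0], [-0.0516, -0.0107, 0], [-0.0516, -0.0107, 0], [-0.0516, -0.0107, 0], [-0.0516, -0.0107, 0], [-0.0516, -0.0107, 0], [-0.0516, -0.0107, 0], [0, 0, 0]], turn=[[0, 0, 0], [0, 0, 0], [0, 0, 0], [0, 0, 0], [0, 0, 0], [0, 0, 0], [0, 0, 0], [0, 0, 0], [0, 0, 0], [0, 0, 0]])

```text
clock: 23.28
tool_pos: [0.5146, -0.3352, 0.1478]
eef_rot: [0.71, 0.704, -0.003, 0.001]
contact_force: [-0.1, 0.5, -0.0]
opening: 0.56
finger_force: 0.0
```

Call:
servo_tool(translation=[[0, 0, 0], [0, 0, 0], [0, 0, 0]], turn=[[0, 0, 0], [0, 0, 0], [0, 0, 0]])

```text
clock: 23.65
tool_pos: [0.5185, -0.3271, 0.148]
eef_rot: [0.706, 0.708, -0.0, -0.0]
contact_force: [-0.3, -0.7, -0.4]
opening: 0.559
finger_force: 0.0
```

Descend in two stages, so I can correct the position first.

Call:
servo_tool(translation=[[-0.0012, -0.0008, 0.03], [0, 0, 0.03], [0, 0, 0.015], [0, 0, 0.005], [0, 0, 0], [0, 0, 0]], turn=[[0, 0, 0], [0, 0, 0], [0, 0, 0], [0, 0, 0], [0, 0, 0], [0, 0, 0]])

```text
clock: 24.4
tool_pos: [0.5177, -0.3303, 0.0689]
eef_rot: [0.707, 0.707, -0.0, 0.001]
contact_force: [0.2, 0.1, -0.2]
opening: 0.558
finger_force: 0.0
```

Call:
servo_tool(translation=[[0.001, -0.0002, 0.02], [0, 0, 0.02], [0, 0, 0.012], [0, 0, 0.007], [0, 0, 0.003], [0, 0, 0], [0, 0, 0]], turn=[[0, 0, 0], [0, 0, 0], [0, 0, 0], [0, 0, 0], [0, 0, 0], [0, 0, 0], [0, 0, 0]])

```text
clock: 25.28
tool_pos: [0.5171, -0.3292, 0.0063]
eef_rot: [0.707, 0.707, -0.001, 0.001]
contact_force: [0.9, 0.1, 0.2]
opening: 0.555
finger_force: 0.0
```

Call:
servo_tool(translation=[[0, 0, 0], [0, 0, 0], [0, 0, 0], [0, 0, 0], [0, 0, 0], [0, 0, 0]], turn=[[0, 0, 0], [0, 0, 0], [0, 0, 0], [0, 0, 0], [0, 0, 0], [0, 0, 0]], grip=0.22)

```text
clock: 26.02
tool_pos: [0.5169, -0.3291, 0.0061]
eef_rot: [0.707, 0.707, -0.001, 0.0]
contact_force: [1.0, -0.3, 2.8]
opening: 0.327
finger_force: 15.0
```

Call:
servo_tool(translation=[[0, 0, -0.02], [0, 0, -0.06], [0, 0, -0.06], [0, 0, 0]], turn=[[0, 0, 0], [0, 0, 0], [0, 0, 0], [0, 0, 0]])

```text
clock: 26.52
tool_pos: [0.5199, -0.3307, 0.1518]
eef_rot: [0.707, 0.707, 0.001, 0.005]
contact_force: [-0.2, -0.4, -0.9]
opening: 0.322
finger_force: 15.0
```

Call:
servo_tool(translation=[[0.0494, 0.0122, 0], [0.0494, 0.0122, 0], [0.0494, 0.0122, 0], [0.0494, 0.0122, 0], [0.0494, 0.0122, 0], [0.0494, 0.0122, 0], [0.0494, 0.0122, 0], [0.0494, 0.0122, 0], [0, 0, 0], [0, 0, 0]], turn=[[0, 0, 0], [0, 0, 0], [0, 0, 0], [0, 0, 0], [0, 0, 0], [0, 0, 0], [0, 0, 0], [0, 0, 0], [0, 0, 0], [0, 0, 0]])

```text
clock: 27.78
tool_pos: [0.6135, 0.0654, 0.1447]
eef_rot: [0.707, 0.707, -0.002, -0.0]
contact_force: [-0.0, -0.1, -0.7]
opening: 0.318
finger_force: 15.0
```

Call:
servo_tool(translation=[[0, 0, 0], [0, 0, 0]], turn=[[0, 0, 0], [0, 0, 0]])

```text
clock: 28.02
tool_pos: [0.6142, 0.0646, 0.1453]
eef_rot: [0.708, 0.706, -0.001, 0.0]
contact_force: [-0.3, -0.0, -0.7]
opening: 0.321
finger_force: 15.0
```

Touchdown is expected at TCP z of about 0.0212.

Call:
servo_tool(translation=[[0, 0, 0.03], [0, 0, 0.04], [0, 0, 0.03], [0, 0, 0.012], [0, 0, 0.006], [0, 0, 0.002], [0, 0, 0], [0, 0, 0]], turn=[[0, 0, 0], [0, 0, 0], [0, 0, 0], [0, 0, 0], [0, 0, 0], [0, 0, 0], [0, 0, 0], [0, 0, 0]])

```text
clock: 29.02
tool_pos: [0.6149, 0.0662, 0.0262]
eef_rot: [0.707, 0.707, -0.0, 0.001]
contact_force: [-0.3, 0.5, -0.2]
opening: 0.32
finger_force: 15.0
```

Call:
servo_tool(translation=[[0, -0.0005, 0.002], [0, 0, 0.0015], [0, 0, 0.0005], [0, 0, 0]], turn=[[0, 0, 0], [0, 0, 0], [0, 0, 0], [0, 0, 0]])

```text
clock: 29.52
tool_pos: [0.6138, 0.0662, 0.0213]
eef_rot: [0.707, 0.707, -0.001, 0.0]
contact_force: [-0.3, -0.2, -1.3]
opening: 0.326
finger_force: 15.0
```

Call:
servo_tool(translation=[[0, 0, 0.0005], [0, 0, 0.0003], [0, 0, 0]], turn=[[0, 0, 0], [0, 0, 0], [0, 0, 0]])

```text
clock: 29.9
tool_pos: [0.614, 0.0662, 0.0211]
eef_rot: [0.707, 0.707, -0.001, 0.0]
contact_force: [-1.8, -0.5, 5.8]
opening: 0.32
finger_force: 15.0
```

Contact. I'll release, rise and back off toward the robot for a last look.

Call:
servo_tool(translation=[[0, 0, 0], [0, 0, 0], [0, 0, 0], [0, 0, -0.02], [0, 0, -0.05], [0, 0, -0.06], [0, 0, -0.06], [0, 0, 0]], turn=[[0, 0, 0], [0, 0, 0], [0, 0, 0], [0, 0, 0], [0, 0, 0], [0, 0, 0], [0, 0, 0], [0, 0, 0]], grip=0.56)

```text
clock: 30.9
tool_pos: [0.6176, 0.0668, 0.2173]
eef_rot: [0.707, 0.707, 0.004, 0.004]
contact_force: [-0.3, 0.2, 0.5]
opening: 0.56
finger_force: 0.0
```

Call:
servo_tool(translation=[[0.05, -0.03, 0], [0.05, -0.03, 0], [0.05, -0.03, 0], [0.05, -0.03, 0], [0.05, -0.03, 0], [0, 0, 0], [0, 0, 0], [0, 0, 0]], turn=[[0, 0, 0], [0, 0, 0], [0, 0, 0], [0, 0, 0], [0, 0, 0], [0, 0, 0], [0, 0, 0], [0, 0, 0]])

```text
clock: 31.9
tool_pos: [0.4651, 0.3143, 0.2104]
eef_rot: [0.708, 0.706, -0.001, 0.001]
contact_force: [0.1, -0.7, 0.0]
opening: 0.558
finger_force: 0.0
```

```bash
python3 - <<'E'
from plant import r, optics
import cv2,numpy as np
from h import *
d=optics.snapshot("top");s=optics.snapshot("scene")
cv2.imwrite("pics/top2.png",cv2.resize(d["img"][145:280,205:405,::-1],None,fx=4,fy=4,interpolation=cv2.INTER_CUBIC))
cv2.imwrite("pics/scene2.png",cv2.resize(s["img"][130:290,190:450,::-1],None,fx=3,fy=3,interpolation=cv2.INTER_CUBIC))
for n,y,z in(("red",.1354,.051),("yel",.0660,.063),("grn",-.0036,.075),("blu",-.0737,.087)):
    X=np.array([.6142,y,z]);print(n,(proj(d,X)-[205,145]+.5)*4-.5,(proj(s,X)-[190,130]+.5)*3-.5)
E
```

```text
red [160.783229   103.58463969] [652.1815406  195.25298531]
yel [283.7457385  99.9492048] [582.40062337 213.60811466]
grn [410.69013961  96.25299944] [506.83467163 233.52857166]
blu [542.18515324  92.49760657] [424.30627421 255.38622066]
```

View pics/top2.png

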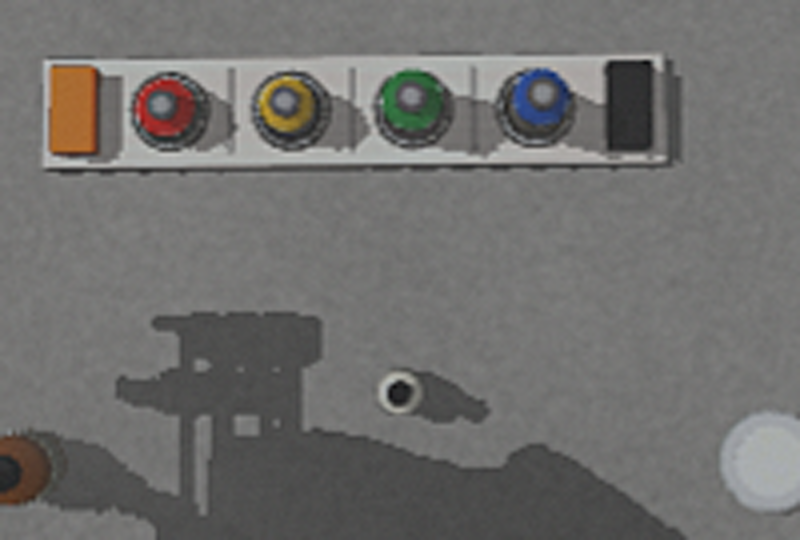

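View pics/scene2.png

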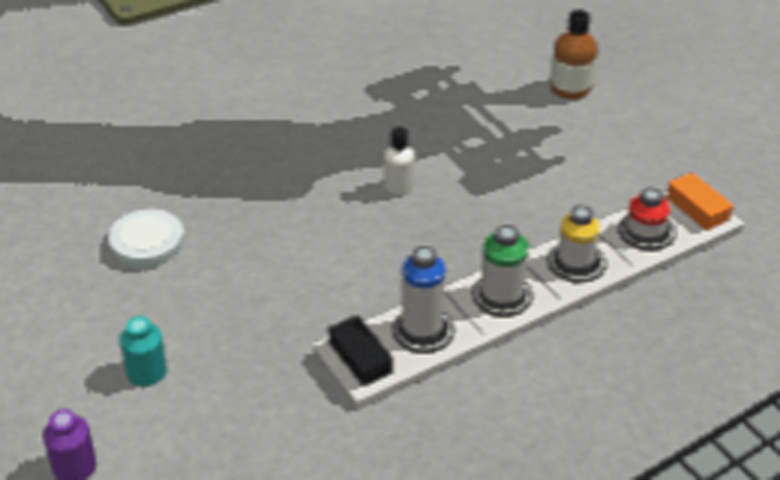

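All four noses lie within about 2 crop pixels (about 1 mm) of where they should be in both views: top (161,104), (285,101), (411,96), (542,94). They stand upright, and the bottles and dish have not moved.

```bash
python3 -c "
from plant import r
print(r.finish_job())"
```

```text
the job is handed in; nothing more can be done
None
```

The job is handed in at about 32 s: red, yellow, green and blue stand upright on their seats from the orange block to the black block, each within about 1 mm of centre in both camera views, and the bottles and dish have not moved.

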